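# Heft the last tea cartons: pack the full ones, set short ones aside

### The arm

A 6-joint arm with a two-finger parallel gripper is mounted at the origin on a cart in front of the work surface, level with it; the furniture and walls round the work are solid. World frame = base frame: x ahead of the robot, y to its left, z up, the work surface at z = 0. Lengths are in mm, angles in rad, forces in N, time in s.
With the tool pointing down it reaches from about 400 to 925 mm from the base axis. Payload 12.5 kg.
Tool frame: the origin (TCP) lies at the very end of the fingers, on their centre line; the grasp point (between the pads) lies 19 mm behind it (env.tcp_to_grasp is the distance from the TCP to the grasp point, in mm); z points along the fingers, x is the direction in which the jaws open and shut, and the axes are right-handed (so a half turn about z gives the same grasp; the last joint's range is limited). The gripper opens to 95 mm and grips with 3 to 60 N. Pads are 20 mm wide; open, the fingers measure 119 mm over their backs; the gripper's body (75 mm by 180 mm) begins 59 mm behind the grasp point.
Start: joints at [-0.106, 0.491, 1.559, -0, 1.092, -0.106], TCP at [625.017, 0.021, 214.661] pointing down, gripper open.
Joint ranges: [-3.1, 3.1], [-0.84, 2.19], [0.05, 2.79], [-1.13, 4.28], [0.06, 2.93], [-2.69, 2.69]. Speed limits (rad/s): [2.22, 2.22, 2.79, 3.14, 3.14, 3.14].

### API

Orientations are given as [roll, pitch, yaw] about the fixed x, y, z axes, in that order (R = Rz(yaw) Ry(pitch) Rx(roll)).
In Python, from cell import env, vision, job gives the robot as it stands.
- The arm moves only by the shell command python3 -m pendant 'ROWS' [OPENING]. ROWS is JSON, a list of rows, each a list of 4 numbers: the shift along the tool's x, y, z in mm, then the turn about the tool's z in degrees. In form: [[tx, ty, tz, turn], ...]. A call has 1 to 8 rows; each row is the pose to reach, as a shift and turn from the pose measured when the call began, along the tool's axes at that moment; what a row does not reach only later rows make up. A row lasts 1/8 s, in which the tool goes at most 62.5 mm and 10.7 degrees, less where a joint would pass 70% of its speed; a pose out of reach is approached as far as the arm can. A call with a gripper value outside its range is refused whole. OPENING is the closure, from 0 (fully open) to 1 (shut), set as the call begins (- or left out, the last holds). The fingers move at their own pace and stop on an object; the grip force is fixed at half the most. Time passes only in rows, so rows that repeat a pose let the fingers close. It gives the time, the measured TCP pose, the force and the opening at its end, in the units of the state.
- env.state(): the state, without advancing time (a new reading comes with each control period).
- vision.read_camera(name): name is "scene" or "side" or "wrist"; returns a dict with "pixels" (400x640x3 uint8, red, green, blue), "intrinsics" (3x3 intrinsics, pixels), "R" (3x3) and "t" (3): a world point X has camera coordinates R X + t; the wrist camera has in their place "tool_from_camera" (4x4, takes a point from camera to tool coordinates, whose origin is the TCP and whose axes are the tool frame's). Camera axes: x right, y down, z forward; pixel columns grow to the right and rows downward; lengths in mm; the calibration is good to about 2 mm. A picture is of the moment at which its call begins: read the wrist's pose just before it. There is no depth.
- job.job_done(): hands the job in, once; it reports no verdict.
Trained networks look in a picture, given as the dict that the camera call returned (one of the last four; its "shot" number tells which), for a name from the list of things; names that differ only in an ending like _2 or _b are one class to them, and where a whole thing is asked for, a point or a joint stands for the part that bears it (a point fixed in the world has none). Each returns a list of dicts, best first, with "confidence" (0 to 1); they miss things now and then, are a little off and sometimes report something else, mostly with a low value. They report only what shows in the picture. A call takes as long as a camera call. They do not tell look-alikes from the thing itself.
- vision.find_in(picture, query): "at" ([x, y, z] in mm, in the coordinates of the camera as it stood for that picture, good to about 4 mm: the middle of the surface that is visible of it).
- vision.regions_of(picture, query): "pixels" (400x640 bool, what is visible of it).
The state is a dict: "t": time; "joints": joint angles; "qvel": joint speeds; "tau": joint torques, N m; "eef_pos": TCP position; "tcp_rot": TCP orientation; "ft_force": force on the tool from outside, world axes, zero at the start; "moment": the same for the moment, N m; "opening": opening from 0.0 (shut) to 1.0 (fully open).
Only numpy, scipy, OpenCV 4.12 (cv2) and the standard library are available. Lean on these libraries where they do the work, as an engineer would, in place of code of your own. Each camera call takes 0.05 s, during which the arm holds its last target.

### The job

Two tea cartons standing to the left of the brown row tray have not been checked: lift each one and feel its weight. A carton of 420 g or more is full and is packed, standing on end, into the brown tray's row; a lighter one is short and is stood on end in the orange rework tray instead. Leave the whole row in the brown tray pushed up against the tall end with its gaps closed, set the cartons down gently without tipping any over, and leave the other things on the table alone.

Things in the scene. Friction and masses are not known exactly. Their poses are not given: they have to be found in the camera images.
- carton_a_mid (a point): Unchecked filled tea carton, black with olive and cream print, standing on end left of the row tray: base 58 x 78 mm, 117 mm tall, rigid. Weight unseen, 170 to 670 g, each drawn by itself (both may be full, both short). Origin at its centre, 58.5 mm above what it stands on; z up along its length, x across the 58 mm (grip this from above), y across the 78 mm.
- carton_b_mid (a point): Unchecked filled tea carton, black with olive and cream print, standing on end left of the row tray: base 58 x 78 mm, 117 mm tall, rigid. Weight unseen, 170 to 670 g, each drawn by itself (both may be full, both short). Origin at its centre, 58.5 mm above what it stands on; z up along its length, x across the 58 mm (grip this from above), y across the 78 mm.
- carton_a: The same carton as carton_a_mid, as a whole; origin at the middle of one of its 78 x 117 mm sides, half-way up.
- carton_b: The same carton as carton_b_mid, as a whole; origin at the middle of one of its 78 x 117 mm sides, half-way up.
- packed_1_mid (a point): The one nearer the tall end of two full loose cartons standing in the row tray, same size, look and axes as the unchecked ones (x across 58, y across 78, z up, origin at the centre, 58.5 mm above the tray floor); 340 to 590 g. Slides along the tray when pushed at half height or lower, with 2 to 5 N.
- packed_2_mid (a point): The one nearer the low end of two full loose cartons standing in the row tray, same size, look and axes as the unchecked ones (x across 58, y across 78, z up, origin at the centre, 58.5 mm above the tray floor); 340 to 590 g. Slides along the tray when pushed at half height or lower, with 2 to 5 N.
- packed_1: The same carton as packed_1_mid, as a whole; origin at the middle of one of its 78 x 117 mm sides.
- packed_2: The same carton as packed_2_mid, as a whole; origin at the middle of one of its 78 x 117 mm sides.
- row_tray: Long narrow open tray of brown board in a screwed-down steel cradle; fixed, place and yaw vary. Origin at the centre of its underside, on the table; y along the row, z up. Inside 63 mm wide (x), 332 mm long (y -166 to +166), floor 6 mm above the table, walls 4 mm thick, side walls' tops 42 mm above the table. Takes four cartons in a row, 58 mm across it and 78 mm along it, 20 mm to spare.
- row_tall_end (a point): Tall end of the row tray: on its floor, at the inner face of the end wall at y = -166 mm, whose top is 80 mm above the table. Axes as row_tray. The row is built up from here: closed up, the four cartons' centres lie at y = -127, -49, +29 and +107 mm of row_tray. At the start the two packed cartons stand apart with gaps, often too far along for two more to go in.
- row_low_end (a point): Low end of the row tray: on its floor, at the inner face of the end wall at y = +166 mm, whose top is 28 mm above the table. Axes as row_tray.
- rework_tray: Low orange plastic tray for short cartons; fixed, place varies. Origin at the centre of its underside (on the table); y along its length, z up. Inside 122 (x) x 242 mm (y), floor 4 mm above the table, rim top 35 mm above the table. Room for two cartons standing side by side, for instance with centres at y = -55 and +55 mm, their 78 mm along y.
- label_roll: Roll of white labels, 90 mm across, 40 mm high, at the back; loose, to be left alone.
- pouch_1: Silver foil pouch, 100 x 62 x 25 mm, lying on the table beyond the rework tray on the right; loose, to be left alone.
There are look-alikes about, which are no part of the job. What is shaped like the carton_a but blue or yellow is not meant.

How it is judged (in metres and radians):
At the end, for the whole second after the job is handed in: Each unchecked carton stands at rest on the floor of the right tray: row tray if 420 g or more, rework tray if less (within 45 g of it either passes). All stand upright within 0.1 rad; every carton in the row is within 10 mm of its place in a row closed up to the tall end (((x of carton_a_mid in the frame of row_tray between -0.006 and 0.006 m and y of carton_a_mid in the frame of row_tray between -0.17 and 0.17 m and z of carton_a_mid in the frame of row_tray between 0.0585 and 0.0705 m and angle between the z axis of carton_a_mid and the z axis of row_tray, either way round below 0.1 rad and contact force between carton_a and row_tray above 3.6787 N and (y of carton_a_mid in the frame of row_tray below 0.039 m or (y of carton_a_mid in the frame of row_tray below 0.117 m and y of carton_b_mid in the frame of row_tray between -0.17 and 0.039 m and x of carton_b_mid in the frame of row_tray between -0.006 and 0.006 m and y of carton_b_mid in the frame of row_tray below 0.17 m and z of carton_b_mid in the frame of row_tray between 0.0585 and 0.0705 m and angle between the z axis of carton_b_mid and the z axis of row_tray, either way round below 0.1 rad))) or (x of carton_a_mid in the frame of rework_tray between -0.04 and 0.04 m and y of carton_a_mid in the frame of rework_tray between -0.1 and 0.1 m and z of carton_a_mid in the frame of rework_tray between 0.0565 and 0.0685 m and angle between the z axis of carton_a_mid and the z axis of rework_tray, either way round below 0.1 rad and contact force between carton_a and rework_tray below 4.5617 N)) and ((x of carton_b_mid in the frame of row_tray between -0.006 and 0.006 m and y of carton_b_mid in the frame of row_tray between -0.17 and 0.17 m and z of carton_b_mid in the frame of row_tray between 0.0585 and 0.0705 m and angle between the z axis of carton_b_mid and the z axis of row_tray, either way round below 0.1 rad and contact force between carton_b and row_tray above 3.6787 N and (y of carton_b_mid in the frame of row_tray below 0.039 m or (y of carton_b_mid in the frame of row_tray below 0.117 m and y of carton_a_mid in the frame of row_tray between -0.17 and 0.039 m and x of carton_a_mid in the frame of row_tray between -0.006 and 0.006 m and y of carton_a_mid in the frame of row_tray below 0.17 m and z of carton_a_mid in the frame of row_tray between 0.0585 and 0.0705 m and angle between the z axis of carton_a_mid and the z axis of row_tray, either way round below 0.1 rad))) or (x of carton_b_mid in the frame of rework_tray between -0.04 and 0.04 m and y of carton_b_mid in the frame of rework_tray between -0.1 and 0.1 m and z of carton_b_mid in the frame of rework_tray between 0.0565 and 0.0685 m and angle between the z axis of carton_b_mid and the z axis of rework_tray, either way round below 0.1 rad and contact force between carton_b and rework_tray below 4.5617 N)) and x of packed_1_mid in the frame of row_tray between -0.006 and 0.006 m and y of packed_1_mid in the frame of row_tray between -0.17 and 0.17 m and z of packed_1_mid in the frame of row_tray between 0.0585 and 0.0705 m and angle between the z axis of each of packed_1_mid, packed_2_mid and the z axis of row_tray, either way round below 0.1 rad and x of packed_2_mid in the frame of row_tray between -0.006 and 0.006 m and y of packed_2_mid in the frame of row_tray between -0.17 and 0.17 m and z of packed_2_mid in the frame of row_tray between 0.0585 and 0.0705 m and y of packed_1_mid in the frame of row_tray below -0.117 m and y of packed_2_mid in the frame of row_tray below -0.039 m and linear speed of each of carton_a, carton_b, packed_1, packed_2 below 0.02 m/s); the robot touches nothing.
It fails at once if a carton is tipped over by more than about 30 degrees (angle between the z axis of any of carton_a_mid, carton_b_mid, packed_1_mid, packed_2_mid and the z axis of row_tray, either way round above 0.52 rad).
It fails at once if a carton is dropped or knocked about (moves faster than 0.45 m/s while its centre is lower than 105 mm above the table) ((height (world z) of carton_a_mid below 0.105 m and linear speed of carton_a above 0.45 m/s) or (height (world z) of carton_b_mid below 0.105 m and linear speed of carton_b above 0.45 m/s) or (height (world z) of packed_1_mid below 0.105 m and linear speed of packed_1 above 0.45 m/s) or (height (world z) of packed_2_mid below 0.105 m and linear speed of packed_2 above 0.45 m/s)).
It fails at once if a bystander (label roll, foil pouch) is moved by more than 30 mm (distance of any of label_roll, pouch_1 from where it was at the start of the episode above 0.03 m).
It also fails if it takes over 72 s, if anything falls off the work surface, if the arm or the gripper's body presses on something with over 40 N, if the wrist force passes 120 N, or if a joint passes its speed limit or range.

## Working session

There is one attempt and no reset: what is moved stays moved. The work goes in short steps, Python scripts to look and compute and a shell command to move; the robot and the scene stay as the last step left them, time stands still between calls to the robot, and variables do not carry over. Pictures are saved under pics/ and viewed, and the job is handed in when it is done.

```bash
ls; mkdir -p pics
cat > h.py <<'E'
import numpy as np, cv2
from cell import env, vision, job
from scipy.spatial.transform import Rotation as Ro
def shot(n): return vision.read_camera(n)
def save(p,f): cv2.imwrite('pics/'+f, cv2.cvtColor(p['pixels'],cv2.COLOR_RGB2BGR))
def ray(p,uv):
    K,R,t=np.array(p['intrinsics']),np.array(p['R']),np.array(p['t'])
    d=R.T@np.linalg.solve(K,[uv[0],uv[1],1]); return -R.T@t,d
def onz(p,uv,z):
    o,d=ray(p,uv); return o+d*(z-o[2])/d[2]
def wristpose(p,s):
    T=np.array(p['tool_from_camera']);Rt=Ro.from_euler('xyz',s['tcp_rot']).as_matrix()
    Rc=Rt@T[:3,:3]; c=Rt@T[:3,3]+np.array(s['eef_pos']); p['R']=Rc.T; p['t']=-Rc.T@c; return p
def w(p,at): return np.array(p['R']).T@(np.array(at)-np.array(p['t']))
def proj(p,X):
    c=np.array(p['R'])@np.array(X)+np.array(p['t']); u=np.array(p['intrinsics'])@c; return u[:2]/u[2]
E
python3 - <<'E'
from h import *
print(env.state())
for n in ['scene','side']:
    p=shot(n); save(p,n+'0.png')
    print(n,'cam at',-np.array(p['R']).T@p['t'])
    for q in ['carton_a','carton_a_mid','row_tray','rework_tray','row_tall_end','row_low_end','packed_1_mid','label_roll','pouch_1']:
        print(q,[(np.round(w(p,r['at'])).tolist(),np.round(proj(p,w(p,r['at']))).tolist(),round(r['confidence'],2)) for r in vision.find_in(p,q)])
s=env.state();p=wristpose(shot('wrist'),s); save(p,'wrist0.png')
E
```

```text
pics
{'t': 0.0, 'joints': array([-1.05568784e-01,  4.91568895e-01,  1.55945298e+00,  1.38959236e-05,
        1.09168224e+00, -1.05593876e-01]), 'qvel': array([ 5.94146807e-04,  1.12006693e-03,  7.34410645e-05, -8.65950790e-04,
        1.26051656e-03, -7.92851066e-04]), 'tau': array([-9.52334158e-04, -6.12640929e+01, -2.58175153e+01,  6.92750537e-02,
        4.83079045e-02, -1.38641695e-05]), 'eef_pos': array([6.24759515e+02, 7.10864147e-02, 2.14054731e+02]), 'tcp_rot': array([-3.14146325e+00,  1.10396864e-03,  1.87505194e-05]), 'ft_force': array([-0.18527656, -0.33341555, -0.26858493]), 'moment': array([-0.0042499 , -0.0329648 ,  0.01323932]), 'opening': 1.0008981308204512}
scene cam at [ 134.45061125  892.27178441 1017.56496006]
carton_a [([535.0, 673.0, 114.0], [215.0, 332.0], 0.86), ([375.0, 270.0, 101.0], [347.0, 246.0], 0.81), ([417.0, 119.0, 91.0], [356.0, 210.0], 0.73), ([511.0, 237.0, 95.0], [313.0, 222.0], 0.59)]
carton_a_mid [([384.0, 270.0, 104.0], [344.0, 245.0], 0.98), ([508.0, 242.0, 97.0], [313.0, 224.0], 0.98), ([538.0, 668.0, 113.0], [216.0, 330.0], 0.97)]
row_tray [
[... 661 characters left out ...]
, 58.0, 112.0], [289.0, 220.0], 0.64), ([382.0, 209.0, 101.0], [266.0, 198.0], 0.59), ([511.0, 193.0, 95.0], [297.0, 191.0], 0.56), ([522.0, -256.0, 11.0], [351.0, 291.0], 0.31)]
carton_a_mid [([518.0, 188.0, 96.0], [299.0, 191.0], 0.82), ([386.0, 206.0, 101.0], [267.0, 198.0], 0.62)]
row_tray [([523.0, -257.0, 13.0], [351.0, 291.0], 0.59)]
rework_tray [([409.0, -167.0, 4.0], [312.0, 284.0], 0.86)]
row_tall_end [([521.0, -256.0, 14.0], [350.0, 290.0], 0.65)]
row_low_end [([526.0, -258.0, 18.0], [352.0, 290.0], 0.87)]
packed_1_mid [([542.0, -362.0, 126.0], [373.0, 298.0], 0.81)]
label_roll [([754.0, -215.0, 41.0], [401.0, 254.0], 0.78), ([410.0, -171.0, 3.0], [312.0, 285.0], 0.35)]
pouch_1 []
```

Run:
```python
import cv2
a=cv2.imread('pics/scene0.png')[80:360,180:480]; cv2.imwrite('pics/s0c.png',cv2.resize(a,(640,597),interpolation=3))
a=cv2.imread('pics/side0.png')[140:340,220:440]; cv2.imwrite('pics/d0c.png',cv2.resize(a,(660,600),interpolation=3))
```

```text
(no output)
```

View pics/s0c.png

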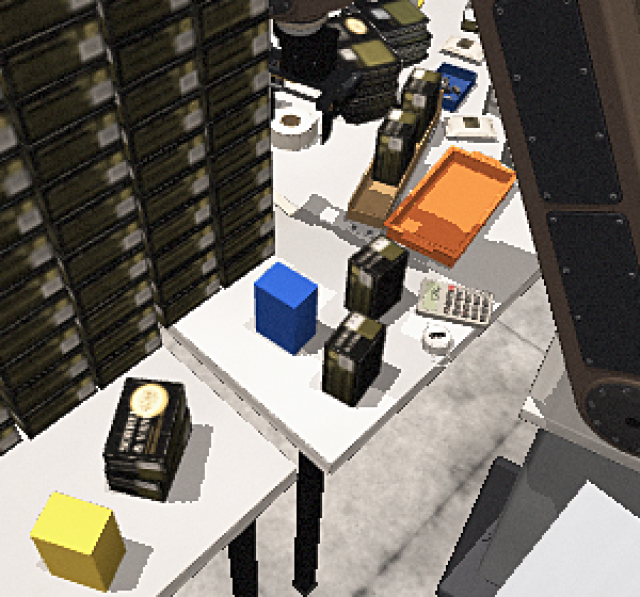

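View pics/d0c.png

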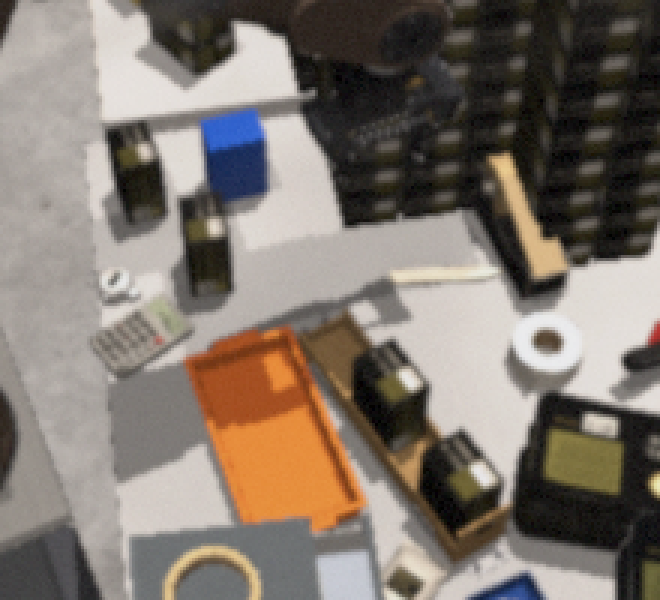

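View pics/wrist0.png

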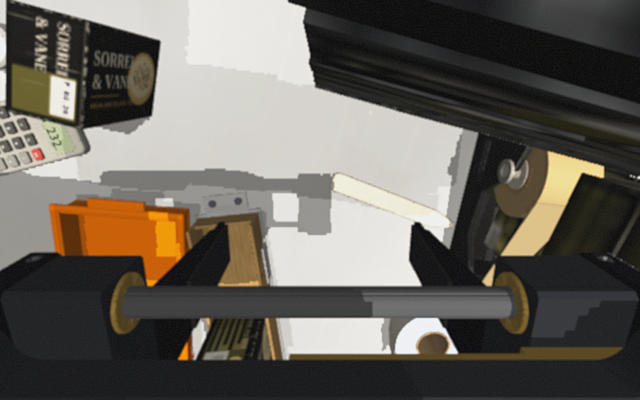

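Run:
```python
from h import *
s=env.state();p=wristpose(shot('wrist'),s)
print(np.round(p['R'],2),-np.array(p['R']).T@p['t'],p['intrinsics'],p['tool_from_camera'])
for uv in [(0,0),(640,0),(320,200),(0,400),(640,400)]: print(uv,onz(p,uv,0))
for n,c in [('scene',(330,110,420,220)),('side',(270,230,400,330))]:
    a=shot(n)['pixels'][c[1]:c[3],c[0]:c[2]]; cv2.imwrite(f'pics/{n}_t.png',cv2.resize(cv2.cvtColor(a,4),None,fx=6,fy=5.4 if n=='scene' else 6,interpolation=3))
```

```text
[[ 1.   -0.    0.  ]
 [-0.   -0.96  0.28]
 [ 0.   -0.28 -0.96]] [626.18850226  80.49096885 384.63731902] [[352.11489241   0.         319.08204867]
 [  0.         352.11489241 187.93041331]
 [  0.           0.           1.        ]] [[ 9.99999828e-01 -4.35274445e-04  3.92498784e-04  1.18805232e+00]
 [ 3.07250719e-04  9.59598739e-01  2.81371935e-01 -8.04707396e+01]
 [-4.99115351e-04 -2.81371766e-01  9.59598708e-01 -1.69966147e+02]
 [ 0.00000000e+00  0.00000000e+00  0.00000000e+00  1.00000000e+00]]
(0, 0) [312.52970777 160.52379086   0.        ]
(640, 0) [942.48952428 160.41742223   0.        ]
(320, 200) [627.44213161 -46.76403279   0.        ]
(0, 400) [ 185.46965926 -337.41395412    0.        ]
(640, 400) [ 1.07029298e+03 -3.38265991e+02  5.68434189e-14]
```

Run:
```python
from h import *
s=env.state();p=wristpose(shot('wrist'),s)
for q in ['carton_a_mid','row_tray','rework_tray','row_low_end','carton_a']:
        print(q,[(np.round(w(p,r['at'])).tolist(),np.round(proj(p,w(p,r['at']))).tolist(),round(r['confidence'],2)) for r in vision.find_in(p,q)])
```

```text
carton_a_mid [([535.0, -91.0, 8.0], [241.0, 238.0], 0.42)]
row_tray [([540.0, -91.0, 6.0], [245.0, 238.0], 0.7)]
rework_tray [([411.0, -78.0, 7.0], [133.0, 227.0], 0.62)]
row_low_end [([536.0, -91.0, 1.0], [243.0, 236.0], 0.58), ([535.0, -178.0, 71.0], [233.0, 338.0], 0.27)]
carton_a [([452.0, 96.0, 116.0], [76.0, 62.0], 0.65)]
```

View pics/side_t.png

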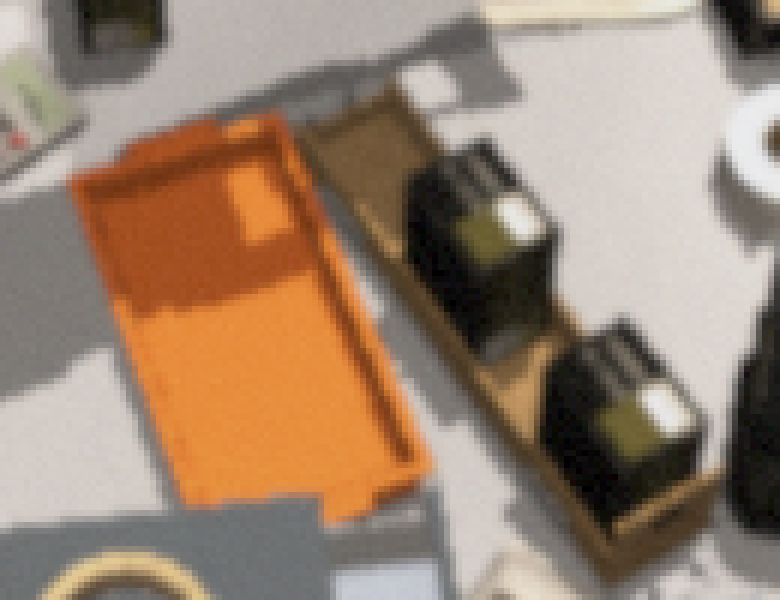

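View pics/scene_t.png

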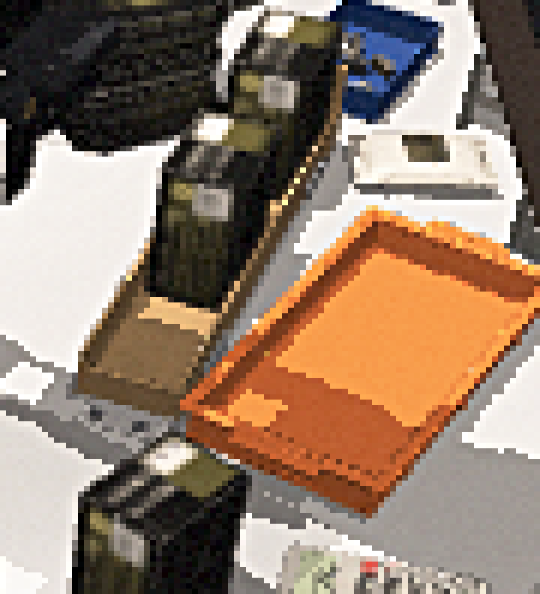

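```bash
python3 -m pendant '[[-20,40,-25,0],[-50,100,-60,0],[-80,155,-95,0],[-95,200,-115,0],[-95,200,-115,0]]' 0
python3 - <<'E'
from h import *
s=env.state();p=wristpose(shot('wrist'),s); print(s['eef_pos'],s['tcp_rot']);save(p,'wrist1.png'); np.savez('w1.npz',R=p['R'],t=p['t'],intrinsics=p['intrinsics'])
E
```

```text
t: 2.12
eef_pos: [529.2, -202.7, 331.5]
tcp_rot: [3.14, -0.003, -0.003]
ft_force: [0.1, 0.5, -0.9]
opening: 1.003
[ 529.20352924 -202.70272217  331.51844441] [ 3.13990341e+00 -2.65364020e-03 -3.25863856e-03]
```

View pics/wrist1.png

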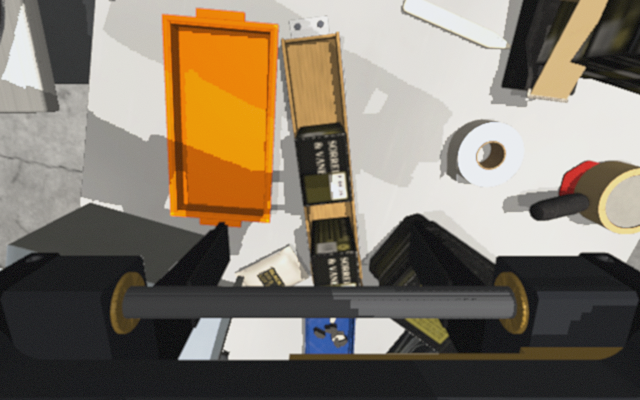

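Run:
```python
import cv2
a=cv2.imread('pics/wrist1.png')
cv2.imwrite('pics/w1a.png',cv2.resize(a[0:150,150:350],None,fx=4,fy=4,interpolation=2))
cv2.imwrite('pics/w1b.png',cv2.resize(a[140:290,150:380],None,fx=3.4,fy=4,interpolation=2))
```

```text
(no output)
```

View pics/w1a.png

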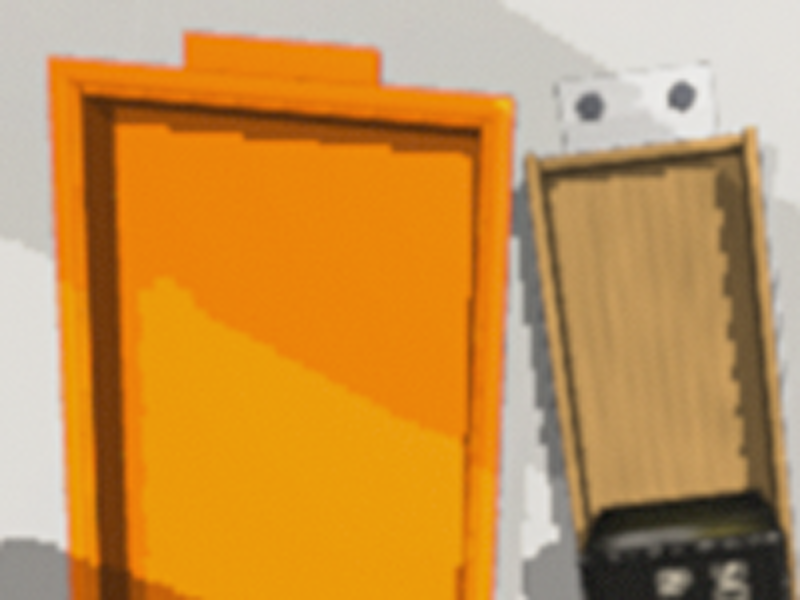

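View pics/w1b.png

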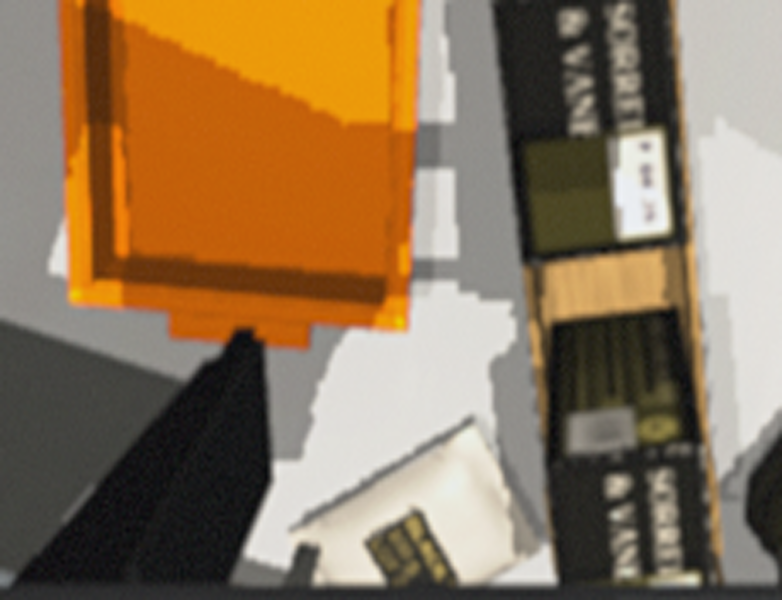

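Run:
```python
from h import *
p=dict(np.load('w1.npz'))
O=[onz(p,u,35) for u in [(162.5,14.2),(278.5,24.2),(269.1,222),(170.6,215)]]
O=np.array(O)[:,:2]; print(O.round(), O.mean(0)); 
for i in range(4): d=O[(i+1)%4]-O[i]; print(np.linalg.norm(d),np.degrees(np.arctan2(d[1],d[0])))
B=np.array([onz(p,u,42)[:2] for u in [(281.75,39.2),(339.2,32.5),(361.8,286.2),(310,250)]]); print(B.round(1))
print(np.linalg.norm(B[1]-B[0]), [np.degrees(np.arctan2(*(a[::-1]))) for a in (B[1]-B[0],B[1]-B[2],B[0]-B[3])])
# packed 2 top (123): corners in w1b
def c(x,y): return (150+x/3.4,140+y/4)
print('p2 top far edge',onz(p,c(532,258),123),onz(p,c(685,240),123))
print('p1 top near edge',onz(p,c(553,455),123),onz(p,c(700,440),123))
```

```text
[[ 343.  -41.]
 [ 483.  -52.]
 [ 460. -310.]
 [ 322. -298.]] [ 401.91028294 -175.21587021]
139.67419611784436 -4.709831340536288
258.58364587304175 -95.02976368668112
138.90322155489244 175.346157672005
258.71622474231424 85.14115791351327
[[ 486.7  -69.8]
 [ 556.1  -62.5]
 [ 594.  -409.7]
 [ 517.8 -350.3]]
69.7552845707274 [np.float64(5.968638376076128), np.float64(96.22914222830848), np.float64(96.32867052632477)]
p2 top far edge [ 516.59930065 -253.1401889   123.        ] [ 567.6111148  -247.99154187  123.        ]
p1 top near edge [ 523.07542331 -314.9088567   123.        ] [ 574.22723968 -310.28150744  123.        ]
```

Run:
```python
from h import *
p=dict(np.load('w1.npz'))
print(onz(p,(323,134),123),onz(p,(323,126),123))
a=cv2.imread('pics/wrist1.png')
cv2.imwrite('pics/w1c.png',cv2.resize(a[110:230,280:380],None,fx=5,fy=5,interpolation=2))
p=shot('scene');
for q in ['packed_1_mid','packed_1']:
  print(q,[(np.round(w(p,r['at'])).tolist(),round(r['confidence'],2)) for r in vision.find_in(p,q)])
```

```text
[ 535.40983542 -173.32769965  123.        ] [ 535.41339514 -164.82802099  123.        ]
packed_1_mid []
packed_1 [([538.0, -320.0, 110.0], 0.62), ([528.0, -178.0, 93.0], 0.61)]
```

View pics/w1c.png

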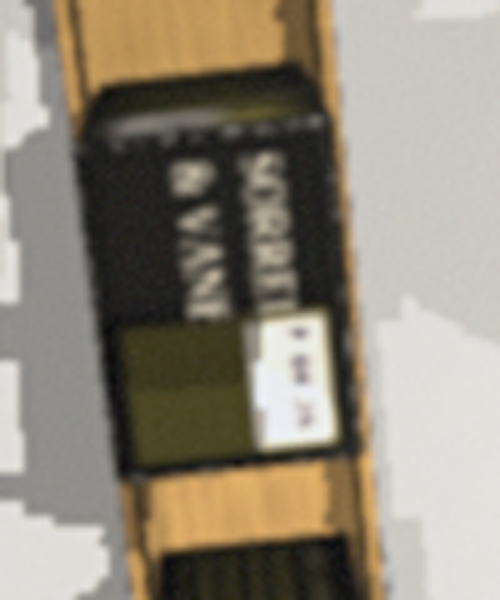

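```bash
python3 -m pendant '[[9,11,30,-6],[9,11,85,-6],[9,11,135,-6],[9,11,165,-6],[9,11,165,-6]]' 0
python3 - <<'E'
from h import *
s=env.state();p=wristpose(shot('wrist'),s); print(s['eef_pos'],s['tcp_rot']);save(p,'wrist2.png')
E
```

```text
t: 2.95
eef_pos: [538.5, -208.1, 161.5]
tcp_rot: [-3.138, 0.005, 0.107]
ft_force: [0.0, -0.5, 1.2]
opening: 0.998
[ 538.48093541 -208.13450785  161.45845121] [-3.137711    0.00503515  0.10682939]
```

View pics/wrist2.png

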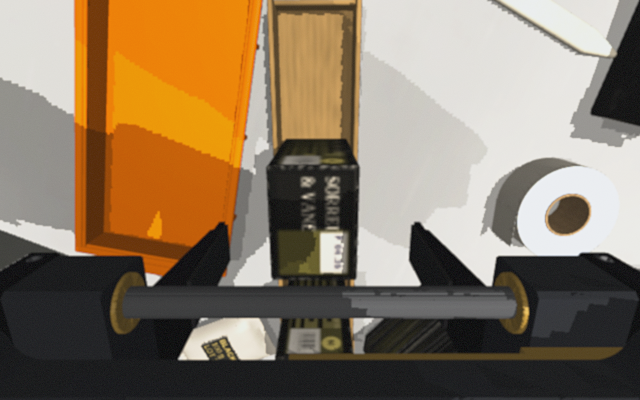

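```bash
python3 -m pendant '[[0,5,35,0],[0,5,75,0],[0,5,100,0],[0,5,101,0],[0,5,101,0]]' 0; python3 -m pendant '[[0,0,0,0],[0,0,0,0],[0,0,0,0],[0,0,0,0]]' 0.8
```

```text
t: 3.62
eef_pos: [540.4, -213.7, 63.9]
tcp_rot: [-3.141, 0.001, 0.107]
ft_force: [0.2, -0.1, 0.7]
opening: 1.001
t: 4.12
eef_pos: [539.7, -213.6, 64.1]
tcp_rot: [-3.14, 0.002, 0.107]
ft_force: [-15.7, -7.6, 10.7]
opening: 0.636
```

```bash
python3 -m pendant '[[0,0,0,0],[0,0,0,0],[0,0,0,0],[0,0,0,0]]'
```

```text
t: 4.62
eef_pos: [538.1, -213.7, 64.0]
tcp_rot: [-3.139, 0.006, 0.108]
ft_force: [-9.7, -2.9, 5.5]
opening: 0.607
```

```bash
python3 -m pendant '[[-1,0,-1,0],[-1,0,-2,0],[-1,0,-2,0]]'
```

```text
t: 5.0
eef_pos: [537.2, -213.7, 65.8]
tcp_rot: [-3.139, 0.006, 0.108]
ft_force: [0.0, -0.1, -5.2]
opening: 0.605
```

```bash
python3 -m pendant '[[0,8,0,0],[0,20,0,0],[0,34,0,0],[0,46,0,0],[0,54,0,0],[0,58,0,0],[0,58,0,0]]'
```

```text
t: 5.88
eef_pos: [543.4, -271.4, 65.6]
tcp_rot: [-3.139, 0.006, 0.108]
ft_force: [0.3, 0.3, -5.1]
opening: 0.602
```

```bash
python3 -m pendant '[[0,2,1,0],[0,4,2,0],[0,6,2,0],[0,8,2,0],[0,8,2,0]]'
```

```text
t: 6.5
eef_pos: [544.3, -278.8, 64.1]
tcp_rot: [-3.138, 0.006, 0.108]
ft_force: [-0.6, 4.2, 1.3]
opening: 0.608
```

```bash
python3 -m pendant '[[0,1,0,0],[0,2,0,0],[0,3,0,0],[0,3,0,0]]';python3 -m pendant '[[0,1,0,0],[0,2,0,0],[0,3,0,0],[0,3,0,0]]'
```

```text
t: 7.0
eef_pos: [544.6, -281.3, 64.1]
tcp_rot: [-3.138, 0.006, 0.108]
ft_force: [-0.6, 6.2, -1.8]
opening: 0.606
t: 7.5
eef_pos: [544.4, -281.6, 64.1]
tcp_rot: [-3.134, 0.007, 0.108]
ft_force: [-1.7, 19.8, 2.7]
opening: 0.604
```

```bash
python3 -m pendant '[[0,0,0,0],[0,0,0.5,0]]'; python3 -m pendant '[[0,0,0,0],[0,0,0,0],[0,0,0,0],[0,0,0,0]]' 0; python3 -m pendant '[[0,0,-20,0],[0,0,-70,0],[0,-30,-120,0],[0,-60,-170,0],[0,-60,-170,0]]'
python3 - <<'E'
from h import *
s=env.state();p=wristpose(shot('wrist'),s); print(s['eef_pos'],s['tcp_rot']);save(p,'wrist3.png'); np.savez('w3.npz',R=p['R'],t=p['t'],intrinsics=p['intrinsics'])
E
```

```text
t: 7.75
eef_pos: [544.6, -281.3, 64.1]
tcp_rot: [-3.133, 0.007, 0.108]
ft_force: [-3.4, 7.9, 7.6]
opening: 0.604
t: 8.25
eef_pos: [544.6, -281.5, 64.1]
tcp_rot: [-3.134, 0.007, 0.108]
ft_force: [0.2, 0.2, 0.5]
opening: 0.961
t: 8.88
eef_pos: [540.5, -222.2, 238.5]
tcp_rot: [-3.137, 0.001, 0.11]
ft_force: [0.2, -0.9, -1.2]
opening: 0.999
[ 540.46698321 -222.20015568  238.53633074] [-3.13743909e+00  1.33708370e-03  1.10094990e-01]
```

View pics/wrist3.png

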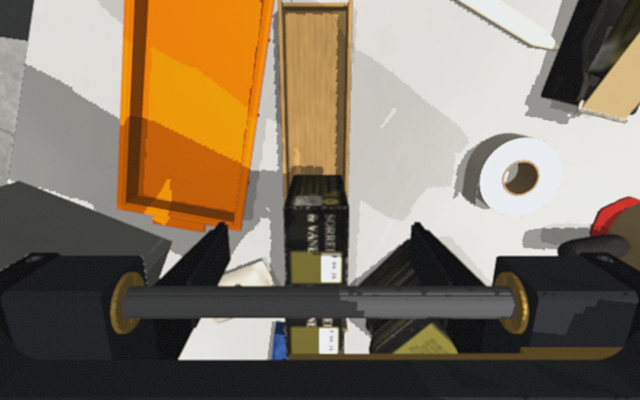

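```bash
python3 -m pendant '[[-10,-50,-40,0],[-22,-110,-80,0],[-34,-170,-92,2],[-46,-230,-92,4],[-58,-290,-92,6],[-68,-345,-92,6],[-70,-362,-92,6],[-70,-362,-92,6]]'
python3 - <<'E'
from h import *
s=env.state();p=wristpose(shot('wrist'),s); print(s['eef_pos'],s['tcp_rot']);save(p,'wrist4.png'); np.savez('w4.npz',R=p['R'],t=p['t'],intrinsics=p['intrinsics'])
for q in ['carton_a_mid','carton_a']:
  print(q,[(np.round(w(p,r['at'])).tolist(),np.round(proj(p,w(p,r['at']))),round(r['confidence'],2)) for r in vision.find_in(p,q)])
E
```

```text
t: 9.93
eef_pos: [431.0, 129.6, 329.4]
tcp_rot: [-3.136, 0.007, 0.007]
ft_force: [0.4, -0.3, -1.1]
opening: 1.003
[430.96947374 129.56655473 329.44847432] [-3.13648376  0.00670632  0.00692413]
carton_a_mid [([393.0, 249.0, 119.0], array([282.,  45.]), 0.84), ([519.0, 217.0, 115.0], array([404.,  79.]), 0.57)]
carton_a [([391.0, 253.0, 118.0], array([280.,  42.]), 0.77), ([432.0, 107.0, 117.0], array([320., 181.]), 0.76)]
```

View pics/wrist4.png

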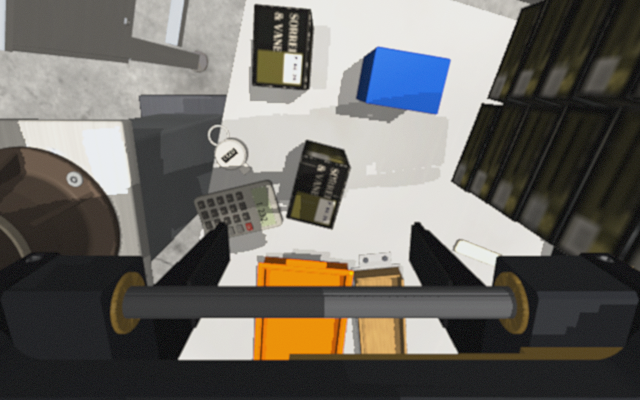

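The black cartons are at about (320,185) and (283,47). The blue one at (405,80) is a look-alike, and the stack and yellow box on the far-left bench don't fit "standing left of the row tray". I'll confirm this in a crop.

Run:
```python
import cv2
a=cv2.imread('pics/wrist4.png')
cv2.imwrite('pics/w4a.png',cv2.resize(a[0:240,230:390],None,fx=2.5,fy=2.5,interpolation=2))
cv2.imwrite('pics/w4b.png',cv2.resize(a[130:240,270:370],None,fx=5,fy=5,interpolation=2))
cv2.imwrite('pics/w4c.png',cv2.resize(a[0:100,235:335],None,fx=5,fy=5,interpolation=2))
```

```text
(no output)
```

View pics/w4b.png

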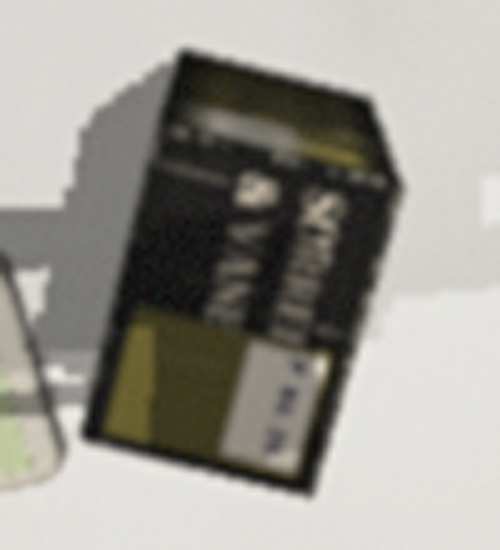

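View pics/w4c.png

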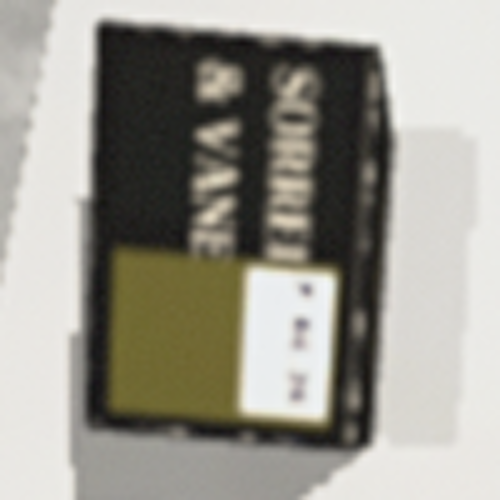

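Run:
```python
from h import *
p=dict(np.load('w4.npz'))
def f(C,off):
    P=np.array([onz(p,(off[0]+x/5,off[1]+y/5),117)[:2] for x,y in C]); print(P.round(1).tolist(),'c',P.mean(0).round(1),'lens',[np.linalg.norm(P[(i+1)%4]-P[i]).round(1) for i in range(4)],'yaws',[np.degrees(np.arctan2(*(d[::-1]))).round(1) for d in (P[1]-P[0],P[2]-P[3],P[0]-P[3],P[1]-P[2])])
f([(155,148),(402,187),(312,492),(88,438)],(270,130))
f([(98,22),(368,48),(358,445),(88,428)],(235,0))
```

```text
[[410.9, 131.5], [465.8, 123.1], [447.0, 49.9], [394.8, 62.9]] c [429.6  91.8] lens [np.float64(55.5), np.float64(75.5), np.float64(53.8), np.float64(70.4)] yaws [np.float64(-8.7), np.float64(-14.0), np.float64(76.8), np.float64(75.6)]
[[366.4, 286.6], [419.5, 282.2], [417.3, 206.7], [360.9, 209.7]] c [391.  246.3] lens [np.float64(53.4), np.float64(75.5), np.float64(56.5), np.float64(77.0)] yaws [np.float64(-4.7), np.float64(-3.1), np.float64(85.9), np.float64(88.3)]
```

```bash
python3 -m pendant '[[-1,12,40,5],[-1,25,90,10],[-1,36,140,14],[-1,36,170,14],[-1,36,170,14]]' 0.08
python3 - <<'E'
from h import *
s=env.state();p=wristpose(shot('wrist'),s); print(s['eef_pos'],s['tcp_rot']);save(p,'wrist5.png'); np.savez('w5.npz',R=p['R'],t=p['t'],intrinsics=p['intrinsics'])
E
```

```text
t: 10.7
eef_pos: [429.1, 91.7, 158.1]
tcp_rot: [-3.14, 0.011, -0.242]
ft_force: [0.1, 0.2, 0.8]
opening: 0.92
[429.08650445  91.66280879 158.12430023] [-3.13950572  0.01129802 -0.24243597]
```

View pics/wrist5.png

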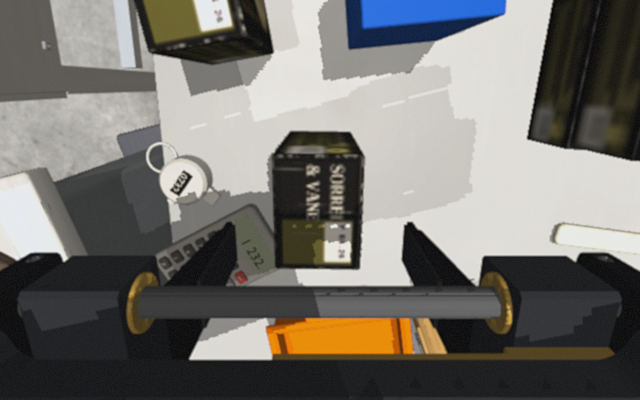

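```bash
python3 - <<'E'
from h import *
p=dict(np.load('w5.npz')); a=onz(p,(319,157),117);b=onz(p,(319,269),117); print(a,b,(a+b)/2)
E
python3 -m pendant '[[1,0,30,0],[1,0,70,0],[1,0,100,0],[1,0,103,0],[1,0,103,0]]'
```

```text
[438.84937976 128.97262864 117.        ] [420.53755373  55.04084825 117.        ] [429.69346674  92.00673845 117.        ]
t: 11.38
eef_pos: [430.9, 92.2, 57.8]
tcp_rot: [-3.138, 0.007, -0.242]
ft_force: [0.4, 0.0, 0.7]
opening: 0.917
```

```bash
python3 -m pendant '[[0,0,0,0],[0,0,0,0],[0,0,0,0],[0,0,0,0],[0,0,0,0],[0,0,0,0]]' 0.8; python3 -m pendant '[[0,0,-10,0],[0,0,-40,0],[0,0,-70,0],[0,0,-80,0],[0,0,-80,0],[0,0,-80,0],[0,0,-80,0]]';python3 - <<'E'
from h import *
import time
z=[]
for i in range(6):
    shot('wrist'); z.append(env.state()['ft_force'])
print(np.mean(z,0),np.std(z,0),env.state()['eef_pos'])
E
```

```text
t: 12.12
eef_pos: [430.8, 92.2, 58.0]
tcp_rot: [-3.138, 0.007, -0.242]
ft_force: [-2.6, -0.0, 6.1]
opening: 0.602
t: 13.0
eef_pos: [430.9, 91.8, 137.2]
tcp_rot: [-3.139, 0.009, -0.242]
ft_force: [-0.4, -0.7, -2.0]
opening: 0.604
[-0.06654857 -0.02094064 -1.90554252] [0.43416914 0.49803805 0.75399749] [431.21249872  91.78788648 137.80319639]
```

```bash
python3 -m pendant '[[4,25,-5,0],[10,70,-5,0],[18,125,-5,-3],[25,180,-5,-6],[32,235,-5,-9],[40,285,-5,-9],[44,312,-5,-9],[45,320,-5,-9]]';python3 -m pendant '[[0,0,0,0],[0,0,0,0]]'
python3 - <<'E'
from h import *
s=env.state();p=wristpose(shot('wrist'),s); print(s['eef_pos'],s['tcp_rot'],s['ft_force']);save(p,'wrist6.png'); np.savez('w6.npz',R=p['R'],t=p['t'],intrinsics=p['intrinsics'])
E
```

```text
t: 14.3
eef_pos: [398.0, -231.0, 141.3]
tcp_rot: [-3.137, 0.007, -0.087]
ft_force: [0.1, 0.6, -1.5]
opening: 0.603
t: 14.55
eef_pos: [398.0, -230.1, 141.3]
tcp_rot: [-3.137, 0.007, -0.086]
ft_force: [-0.0, 0.6, -2.4]
opening: 0.603
[ 398.02213441 -230.12454376  141.2751315 ] [-3.13694805  0.00727885 -0.0861722 ] [-0.00792388  0.63825169 -2.35901543]
```

View pics/wrist6.png

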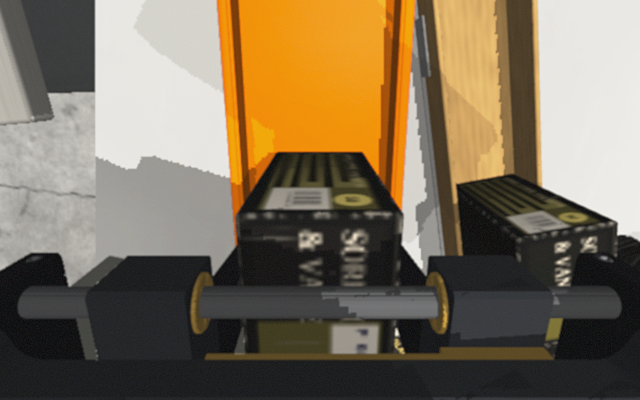

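```bash
python3 -m pendant '[[0,0,15,0],[0,0,40,0],[0,0,62,0],[0,0,70,0],[0,0,74,0],[0,0,77,0],[0,0,79,0],[0,0,79,0]]'
```

```text
t: 15.6
eef_pos: [397.6, -229.8, 62.5]
tcp_rot: [-3.137, 0.007, -0.086]
ft_force: [0.7, 0.6, -1.5]
opening: 0.604
```

```bash
python3 -m pendant '[[0,0,0.5,0],[0,0,1,0],[0,0,1,0]]'
```

```text
t: 15.98
eef_pos: [397.7, -229.8, 62.0]
tcp_rot: [-3.138, 0.006, -0.086]
ft_force: [-1.6, 1.2, 6.2]
opening: 0.602
```

```bash
python3 -m pendant '[[0,0,0,0],[0,0,0,0],[0,0,0,0]]' 0.05; python3 -m pendant '[[0,0,-15,0],[0,0,-60,0],[0,0,-110,0],[0,-30,-150,0],[0,-80,-170,0],[0,-135,-180,0],[0,-190,-180,0],[0,-230,-180,0]]'
python3 - <<'E'
from h import *
s=env.state();print(s['ft_force'])
p=shot('scene');save(p,'scene2.png')
a=p['pixels'][110:220,330:420]; cv2.imwrite('pics/s2c.png',cv2.resize(cv2.cvtColor(a,4),None,fx=5,fy=5,interpolation=2))
E
```

```text
t: 16.35
eef_pos: [397.7, -229.9, 62.0]
tcp_rot: [-3.138, 0.006, -0.086]
ft_force: [-0.5, -0.7, 0.5]
opening: 0.858
t: 17.35
eef_pos: [418.3, 0.4, 243.1]
tcp_rot: [-3.138, 0.006, -0.085]
ft_force: [0.7, 0.1, -0.4]
opening: 0.947
[ 0.73954747  0.06478146 -0.38617942]
```

View pics/s2c.png

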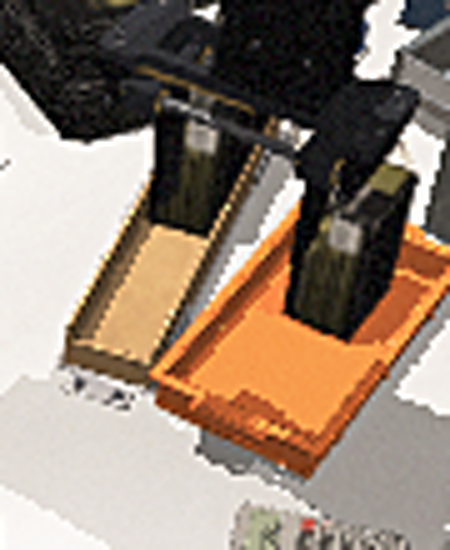

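```bash
python3 -m pendant '[[-8,-40,0,0],[-20,-95,0,-1],[-32,-150,10,-1],[-42,-205,30,-1],[-48,-235,60,-1],[-48,-243,80,-1],[-48,-243,80,-1]]' 0.06
python3 - <<'E'
from h import *
s=env.state();p=wristpose(shot('wrist'),s); print(s['eef_pos'],s['tcp_rot']);save(p,'wrist7.png'); np.savez('w7.npz',R=p['R'],t=p['t'],intrinsics=p['intrinsics'])
E
```

```text
t: 18.27
eef_pos: [389.8, 249.8, 163.6]
tcp_rot: [-3.138, 0.008, -0.066]
ft_force: [-0.1, -0.4, 0.7]
opening: 0.938
[389.8433345  249.83216809 163.57159946] [-3.13775618  0.00849149 -0.06608981]
```

View pics/wrist7.png

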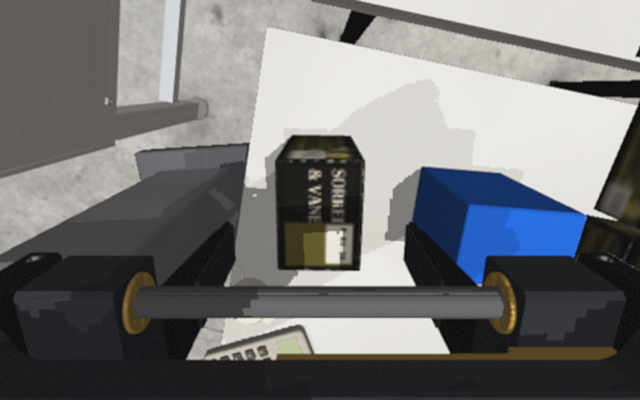

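Run:
```python
from h import *
p=dict(np.load('w7.npz')); a=onz(p,(320.5,160),117);b=onz(p,(320,270),117); print(a,b,(a+b)/2)
for u in [(467,205),(483,283)]: print(onz(p,u,117))
for u in [(277,159),(363,162),(280,268),(360,271)]: print(onz(p,u,117))
```

```text
[393.89659288 285.08464782 117.        ] [388.5353989 208.3346086 117.       ] [391.21599589 246.70962821 117.        ]
[486.67084768 249.34185051 117.        ]
[500.51830786 191.33006375 117.        ]
[366.73036134 287.48506721 117.        ]
[420.40659731 282.08710092 117.        ]
[361.21550423 211.56364568 117.        ]
[415.92205348 205.86899954 117.        ]
```

```bash
python3 -m pendant '[[2,3,30,1],[2,3,70,1],[2,3,100,1],[2,3,106,1],[2,3,106,1]]';python3 -m pendant '[[0,0,0,0],[0,0,0,0],[0,0,0,0],[0,0,0,0],[0,0,0,0],[0,0,0,0]]' 0.8; python3 -m pendant '[[0,0,-10,0],[0,0,-40,0],[0,0,-70,0],[0,0,-80,0],[0,0,-80,0],[0,0,-80,0],[0,0,-80,0]]';python3 - <<'E'
from h import *
z=[]
for i in range(6):
    shot('wrist'); z.append(env.state()['ft_force'])
print(np.mean(z,0),np.std(z,0),env.state()['eef_pos'])
E
```

```text
t: 18.95
eef_pos: [392.1, 246.9, 59.4]
tcp_rot: [-3.137, 0.006, -0.085]
ft_force: [0.0, -0.2, 0.5]
opening: 0.94
t: 19.7
eef_pos: [391.9, 246.8, 59.6]
tcp_rot: [-3.137, 0.007, -0.085]
ft_force: [-3.0, 0.0, 5.9]
opening: 0.603
t: 20.58
eef_pos: [392.0, 246.3, 138.7]
tcp_rot: [-3.138, 0.008, -0.085]
ft_force: [-0.6, -0.0, -2.6]
opening: 0.604
[ 0.12281845 -0.49704019 -2.72224363] [0.41600964 0.59563916 0.32096844] [392.30290785 246.41236766 139.41033629]
```

```bash
python3 -m pendant '[[3,25,-5,0],[9,75,-5,0],[17,130,-5,0],[24,185,-5,0],[30,240,-5,0],[37,295,-5,0],[43,345,-5,0],[46,362,-5,0]]';python3 -m pendant '[[0,0,0,0],[0,0,0,0]]'
python3 - <<'E'
from h import *
z=[]
for i in range(8):
    s=env.state(); p=shot('wrist'); z.append(s['ft_force'])
print(np.mean(z,0)); wristpose(p,s); print(s['eef_pos'],s['tcp_rot']);save(p,'wrist8.png')
E
```

```text
t: 21.88
eef_pos: [407.6, -120.5, 142.4]
tcp_rot: [-3.137, 0.006, -0.088]
ft_force: [0.9, 1.3, -2.4]
opening: 0.601
t: 22.12
eef_pos: [407.4, -119.6, 142.4]
tcp_rot: [-3.137, 0.007, -0.087]
ft_force: [-0.5, -0.4, -4.0]
opening: 0.604
[ 0.0440661   0.13689118 -2.65747288]
[ 407.62088957 -120.08155573  142.4549408 ] [-3.13721025  0.00636894 -0.08676471]
```

View pics/wrist8.png

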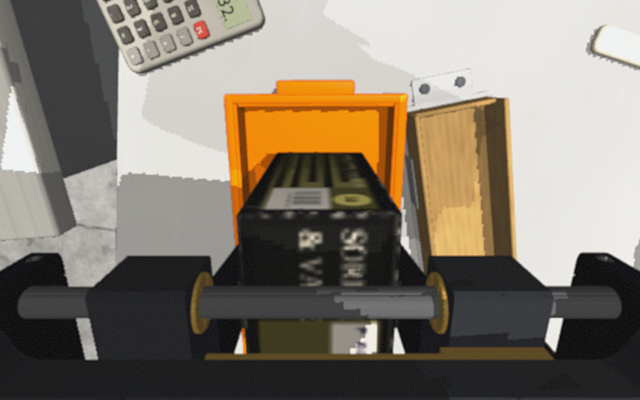

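Mean 2.66 N, about 270 g, so this carton is short as well. I'll lower it into the rework tray.

```bash
python3 -m pendant '[[0,0,15,0],[0,0,40,0],[0,0,60,0],[0,0,69,0],[0,0,74,0],[0,0,77,0],[0,0,79,0],[0,0,79,0]]';python3 -m pendant '[[0,0,0.5,0],[0,0,1,0],[0,0,1,0]]'
```

```text
t: 23.52
eef_pos: [407.3, -119.9, 63.7]
tcp_rot: [-3.137, 0.006, -0.087]
ft_force: [0.2, -0.0, -3.5]
opening: 0.604
t: 23.9
eef_pos: [407.3, -119.9, 63.5]
tcp_rot: [-3.138, 0.005, -0.087]
ft_force: [-3.8, -0.2, 13.8]
opening: 0.603
```

```bash
python3 -m pendant '[[0,0,-0.3,0],[0,0,-0.3,0],[0,0,-0.3,0],[0,0,-0.3,0]]' 0; python3 -m pendant '[[0,0,-15,0],[0,0,-60,0],[0,0,-110,0],[0,0,-160,0],[0,0,-210,0],[0,0,-255,0],[0,0,-270,0]]'; python3 -m pendant '[[25,20,0,0],[60,50,0,0],[90,80,0,0],[105,90,0,0],[110,92,0,0],[110,92,0,0]]'
python3 - <<'E'
from h import *
s=env.state();p=wristpose(shot('wrist'),s); print(s['eef_pos'],s['tcp_rot']);save(p,'wrist9.png'); np.savez('w9.npz',R=p['R'],t=p['t'],intrinsics=p['intrinsics'])
p=shot('side'); a=p['pixels'][230:340,265:405]; cv2.imwrite('pics/d9c.png',cv2.resize(cv2.cvtColor(a,4),None,fx=5,fy=5,interpolation=2))
E
```

```text
t: 24.4
eef_pos: [407.3, -119.9, 63.8]
tcp_rot: [-3.138, 0.005, -0.087]
ft_force: [-0.7, 0.3, -0.3]
opening: 0.959
t: 25.28
eef_pos: [408.9, -121.2, 336.2]
tcp_rot: [-3.139, 0.002, -0.087]
ft_force: [0.3, -0.2, -1.1]
opening: 1.0
t: 26.02
eef_pos: [510.3, -222.0, 335.6]
tcp_rot: [-3.139, 0.002, -0.087]
ft_force: [0.3, 0.7, -0.0]
opening: 1.0
[ 510.28950478 -222.02726878  335.60810909] [-3.13871061e+00  2.20226381e-03 -8.66995562e-02]
```

View pics/wrist9.png

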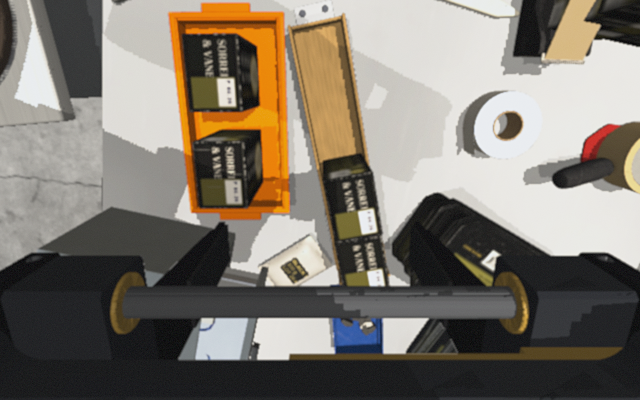

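View pics/d9c.png

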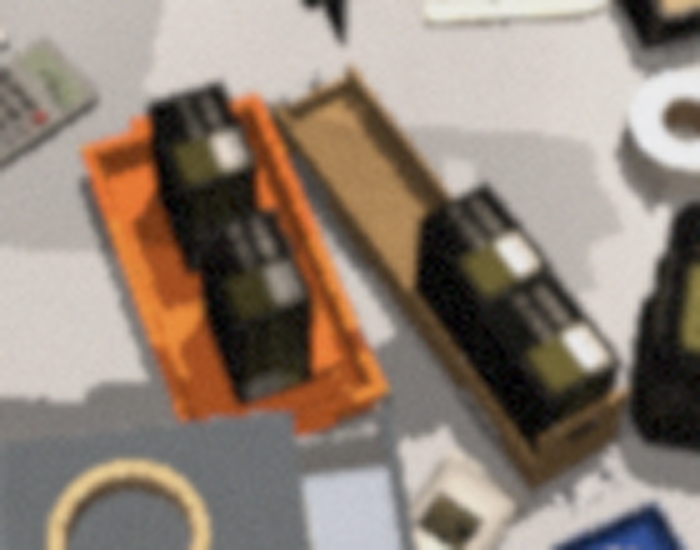

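Run:
```python
import cv2
a=cv2.imread('pics/wrist9.png')
cv2.imwrite('pics/w9a.png',cv2.resize(a[0:290,280:400],None,fx=2.06*2,fy=2.06,interpolation=2))
cv2.imwrite('pics/w9b.png',cv2.resize(a[145:290,310:400],None,fx=4,fy=4,interpolation=2))
```

```text
(no output)
```

View pics/w9b.png

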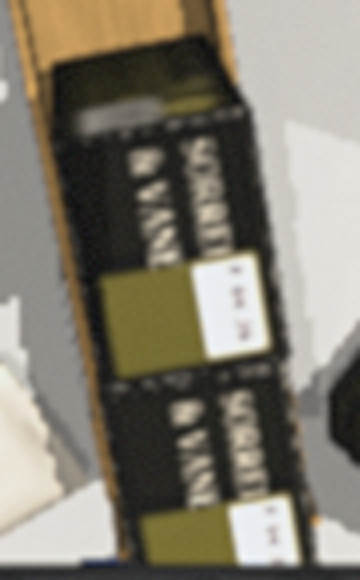

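Run:
```python
from h import *
p=dict(np.load('w9.npz'))
n=onz(p,(347.5,175.5),123);b=onz(p,(357.5,238.7),123);print(n,b)
c=np.array([539.7,-235.2]);y=np.array([-.108,.994]);x=np.array([.994,.108])
for q in (n,b): print('tray x,y',(q[:2]-c)@x,(q[:2]-c)@y)
l=[onz(p,u,42)[:2] for u in [(290.5,25.5),(345,14.5)]];print([( (q-c)@x,(q-c)@y) for q in l])
p=shot('side')
for z,yy in ((80,-166),(80,-170),(42,166)):
    for xx in (-31.5,31.5): print(z,yy,proj(p,[*(c+y*yy+x*xx),z]))
for yy in (-166,-88,-10):
    for xx in (-29,29): print('carton top',yy,proj(p,[*(c+y*yy+x*xx),123]))
```

```text
[ 541.37092005 -241.23456559  123.        ] [ 548.17379393 -319.04953087  123.        ]
tray x,y 1.00916144284846 -6.178817561868228
tray x,y -0.6327981645784988 -84.26160343317194
[(np.float64(-31.965052118093933), np.float64(170.12053393623663)), (np.float64(34.802745549969245), np.float64(169.25324702699254))]
80 -166 [373.90144955 316.87629671]
80 -166 [389.4159465  307.61721929]
80 -170 [374.6227356  317.85958057]
80 -170 [390.15093725 308.57264983]
42 166 [320.97687531 250.40668964]
42 166 [335.14979141 243.13661449]
carton top -166 [375.71520289 310.54952953]
carton top -166 [390.30891381 301.908636  ]
carton top -88 [361.73100534 291.74948502]
carton top -88 [376.07053407 283.60312645]
carton top -10 [348.56067673 274.04358785]
carton top -10 [362.65059144 266.34983691]
```

```bash
python3 -c "
from cell import env,job
print(env.state()['t'],env.state()['ft_force']); print(job.job_done())"
```

```text
26.175 [-0.01760997 -0.09795535  0.45726288]
the job is handed in; nothing more can be done
None
```

I finished the job and handed it in at about 26 s. Both unchecked cartons turned out short, so both now stand in the orange rework tray and none went into the brown row.

- **Weights:** the carton nearer the row tray pulled about 1.9–2.4 N (roughly 200–240 g). The other pulled about 2.7 N in two averaged readings (roughly 270 g). Both are well below 420 g, though single force readings scattered by up to about 1 N.
- **Row:** I slid the two packed cartons to the tall end while gripping the one nearer the low end. They stopped firmly at about 20 N, well above the 2–5 N needed to slide them.
- **Last checks:** in the final pictures all four cartons stand upright, and there is no gap between the two packed ones. The label roll looks undisturbed, and the arm was raised clear of everything.
- **Small disagreement:** by camera, the packed cartons' faces sit about 4 mm short of the ideal position, while the arm's own position says about 2.5 mm. I put this down to calibration error; it is within the 10 mm tolerance. I did not look directly at the contact with the tall end wall; I judged it from the firm stop and the side view.

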